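# Find the heavy side of a clamped polishing flywheel by feel and hold it down

### The job

The flywheel of the polishing motor sits on its balancing stand and is to be marked where it is too heavy: first swing the toggle clamp over centre and fully back off its rim. Then turn the wheel by its crank handle and feel through the handle which side is heavy (the bearing drags, so the wheel stays wherever it is left, and nothing shows from outside), and bring the heavy side straight down. Finish still gripping the crank handle, holding the wheel still with its heavy side at the bottom and the clamp open, and leave the marker, the brass weight and the loupe where they are.

Things in the scene. Friction and masses are not known exactly. Their poses are not given: they have to be found in the camera images.
- stand: Fixed balancing stand. Grey base plate 12 mm thick (x -50 to 90, y -90 to 140 mm in its frame). Origin underneath, straight below the wheel's middle; x along the axle, away from the crank (the crank handle sticks out to -x, towards the robot), y left, z up. Bearing block behind the wheel (x 27 to 77 mm, 140 mm high); clamp post 30 x 30 mm at y = 100 mm, 200 mm high.
- axle (a point): Centre of the wheel on its level axle, 110 mm above the stand's underside; axes as the stand's. The wheel is a closed dark steel disc, 120 mm across, 24 mm thick. Its heavy side lies in some direction from the axle, other each time and unrelated to the crank, that can only be felt. The imbalance torque peaks at 0.18 to 0.26 N m (heavy side level with the axle); it resists while that side rises.
- wheel (a joint): Angle of the wheel (rad): 0 with the crank handle straight above the axle, growing clockwise as seen from the robot; no stops. In the stand's frame the handle lies at y = -45 sin(angle), z = 110 + 45 cos(angle) mm. The bearing drags with a steady 0.30 N m either way (6.7 N at the handle, the imbalance adds or takes off up to 4 to 6 N along the circle), so the wheel never turns by itself.
- crank_grip (a point): Point to grip on the crank handle, on the handle's axis, 45 mm from the axle's line, at x = -85 mm in the stand's frame (73 mm in front of the wheel's face). The handle is a level round black sleeve, 18 mm in diameter, along x from -28 to -104 mm; it spins freely on its pin, so a gripper that takes it from above can carry it round the whole circle untilted. Its weight is negligible.
- sleeve: The revolving sleeve of the crank handle: origin at its wheel end on its axis, from where it runs 76 mm along the stand's -x. It spins freely about its own axis.
- clamp (a joint): Angle of the toggle clamp (rad): about 0 with the arm's rubber foot pressing on the top of the rim (a brake on the wheel), 1.45 fully back. The weight of its solid steel arm and handle holds it at either end: past 0.7 it swings on to 1.45 by itself. It pivots about a line along the stand's x at y = 100, z = 185 mm; growing angles swing the upright handle to the left (+y), the arm off the wheel.
- clamp_handle (a point): Middle of the clamp's round black handle, 18 mm in diameter, from 40 to 110 mm from the pivot, this point 75 mm from it. Clamped, the handle stands upright above the pivot (this point 260 mm above the stand's underside); open, it lies nearly level to the left (+y). About 3 N sideways here, towards the stand's +y, swing it over.
- marker_1: White and blue marker pen lying right of the stand, 135 mm long, 16 mm thick; leave alone. Origin under its middle.
- weight_1: Small brass check weight with a knob, 22 mm wide, 32 mm high, left of the stand; leave alone. Origin under its middle.
- loupe: Folding loupe, 28 x 60 x 19 mm, right of the stand; leave alone. Origin under its middle.

How it is judged:
On the way, in this order (a step that is already met when the one before it is completed fails the run):
1. the toggle clamp is swung over centre, fully back off the wheel (value of joint clamp above 1.2 rad), for 0.2 s.
2. the crank handle is gripped (contact force between the fingers and sleeve above 5 N), for 0.2 s.
At the end, for the whole second after the job is handed in: The wheel's heavy side is within 20 degrees of straight below the axle and the wheel is at rest (under 0.1 rad/s), the fingers press on the crank handle's sleeve with more than 5 N, and the clamp is back (over 1.2 rad) (z of slug_c0 in the frame of axle below -0.0376 m and velocity of joint wheel between -0.1 and 0.1 rad/s and contact force between the fingers and sleeve above 5 N and value of joint clamp above 1.2 rad); the arm keeps its last pose, push and grip.
It fails at once if the marker is pushed more than 30 mm away (distance of marker_1 from where it was at the start of the episode above 0.03 m).
It fails at once if the brass weight is pushed more than 30 mm away (distance of weight_1 from where it was at the start of the episode above 0.03 m).
It fails at once if the loupe is pushed more than 30 mm away (distance of loupe from where it was at the start of the episode above 0.03 m).
It also fails if it takes over 61 s, if anything falls off the work surface, if the arm or the gripper's body presses on something with over 40 N, if the wrist force passes 120 N, or if a joint passes its speed limit or range.

### The arm

A 6-joint arm with a two-finger parallel gripper is mounted at the origin on a cart in front of the work surface, level with it; the furniture and walls round the work are solid. World frame = base frame: x ahead of the robot, y to its left, z up, the work surface at z = 0. Lengths are in m, angles in rad, forces in N, time in s.
With the tool pointing down it reaches from about 0.35 to 0.775 m from the base axis. Payload 7.3 kg.
Tool frame: the origin (TCP) lies midway between the tips of the shut fingers; the grasp point (between the pads) lies 19 mm behind it; z points along the fingers, y is the direction in which the jaws open and shut (so a half turn about z gives the same grasp; the last joint's range is limited). The gripper opens to 92 mm and grips with 3 to 60 N. Pads are 19 mm wide; open, the fingers measure 130 mm over their backs; the gripper's body (75 mm by 190 mm) begins 47 mm behind the grasp point.
Start: joints at [1.163, 0.342, 1.524, -0, 1.275, -0.146], TCP at [0.136, 0.507, 0.227] pointing down, gripper open.
Joint ranges: [-2.53, 2.53], [-0.77, 2.02], [0.04, 2.7], [-1, 4.14], [0.28, 2.66], [-3.11, 3.11]. Speed limits (rad/s): [2.57, 2.57, 3.14, 3.14, 3.14, 3.14].

### API

Orientations are given as [roll, pitch, yaw] about the fixed x, y, z axes, in that order (R = Rz(yaw) Ry(pitch) Rx(roll)).
In Python, from cell import robot gives the robot as it stands.
- The arm moves only by the shell command python3 -m crank 'ROWS' [FORCE]. ROWS is a JSON object of lists of equal length, an entry for each row: "claw": the opening, from 0 (shut) to 1 (fully open); "delta_pos": the shift along the tool's x, y, z in units of 25 mm (1.0 is 25 mm), a list of three; "roll": the turn about the tool's z in units of 6 degrees (1.0 is 6 degrees). In form: {"claw": [claw, ...], "delta_pos": [[dx, dy, dz], ...], "roll": [roll, ...]}. A call has exactly 8 rows; each row is the pose to reach, as a shift and turn from the pose commanded when the call began, along the tool's axes at that moment; what a row does not reach only later rows make up. A row lasts 1/12 s, in which the tool goes at most 41.7 mm and 7.16 degrees, less where a joint would pass 70% of its speed; a pose out of reach is approached as far as the arm can. A call with a gripper value outside its range is refused whole. The fingers move at their own pace and stop on an object; FORCE is the grip in N (left out, the last holds). Time passes only in rows, so rows that repeat a pose let the fingers close, or fill a call up. It gives the time, the measured TCP pose, the force and the opening at its end, in the units of the state.
- robot.observe(): the state, without advancing time (a new reading comes with each control period).
- robot.read_camera(name): name is "scene" or "top" or "wrist"; returns a dict with "color" (384x512x3 uint8, blue, green, red), "fx", "fy", "cx", "cy" (pixels), "k1" (the pictures are not rectified: a ray, as slopes to the right and down, at radius r is drawn at 1 + k1 r^2 times it, then the intrinsics apply), "rvec" (rotation vector, rad) and "tvec" (3), from world to camera coordinates, as OpenCV has them; the wrist camera has in their place "hand_eye" (4x4, takes a point from camera to tool coordinates, whose origin is the TCP and whose axes are the flange's). Camera axes: x right, y down, z forward; pixel columns grow to the right and rows downward; lengths in m; the calibration is good to about 2 mm. A picture is of the moment at which its call begins: read the wrist's pose just before it. There is no depth.
- robot.hand_in(): hands the job in, once; it reports no verdict.
The state is a dict: "time": time; "qpos": joint angles; "qvel": joint speeds; "joint_efforts": joint torques, N m; "tool_pos": TCP position; "tool_rot": TCP orientation; "contact_force": force on the tool from outside, world axes, zero at the start; "torque": the same for the moment, N m; "opening": finger opening in m.
Only numpy, scipy, OpenCV 4.12 (cv2) and the standard library are available. Lean on these libraries where they do the work, as an engineer would, in place of code of your own. Each camera call takes 0.05 s, during which the arm holds its last target.

## Working session

There is one attempt and no reset: what is moved stays moved. The work goes in short steps, Python scripts to look and compute and a shell command to move; the robot and the scene stay as the last step left them, time stands still between calls to the robot, and variables do not carry over. Pictures are saved under pics/ and viewed, and the job is handed in when it is done.

```bash
ls; mkdir -p pics; python3 - <<'E'
from cell import robot
import cv2
s=robot.observe();print(s)
for n in("scene","top","wrist"):
    c=robot.read_camera(n);cv2.imwrite(f"pics/{n}0.png",c["color"]);print(n,{k:v for k,v in c.items() if k!="color"})
E
```

```text
pics
{'time': 0.0, 'qpos': array([ 1.16300402e+00,  3.42722799e-01,  1.52499884e+00,  9.31983591e-06,
        1.27537779e+00, -1.46035096e-01]), 'qvel': array([-5.60982486e-04,  1.37268990e-04, -5.51550506e-05, -7.24201544e-04,
       -8.58417116e-04, -3.78439268e-04]), 'joint_efforts': array([-2.71343903e-03, -4.31224930e+01, -2.44216508e+01,  7.15126027e-02,
        5.58308023e-02, -1.36696153e-04]), 'tool_pos': array([0.13569498, 0.50675473, 0.22605126]), 'tool_rot': array([-3.14010322e+00, -2.28077230e-04,  2.87983256e+00]), 'contact_force': array([-0.31246992, -0.60738361,  0.24760919]), 'torque': array([-0.03243297, -0.0263206 ,  0.02192374]), 'opening': 0.09200956238048762}
scene {'fx': 444.7982089883779, 'fy': 444.7982089883779, 'cx': 252.4140346951959, 'cy': 192.88766921700153, 'k1': 0.0233763351388546, 'rvec': array([ 1.15748168, -2.46620685,  0.86996088]), 'tvec': array([0.34573448, 0.45154764, 0.86679281])}
top {'fx': 351.00156012579293, 'fy': 351.00156012579293, 'cx': 254.92212249679662, 'cy': 192.295721993464, 'k1': -0.08365102196174719, 'rvec': array([ 2.16065467, -2.18978279,  0.1065452 ]), 'tvec': array([-0.02354201,  0.58387869,  1.06955808])}
wrist {'fx': 343.335418477587, 'fy': 343.335418477587, 'cx': 262.2082846702484, 'cy': 190.07435808336487, 'k1': 0.012604805488124744, 'hand_eye': array([[-2.67406856e-04, -9.66329051e-01, -2.57309333e-01,
         6.87862622e-02],
       [ 9.99999818e-01, -1.19423819e-04, -5.90744610e-04,
         8.78601363e-04],
       [ 5.40124815e-04, -2.57309445e-01,  9.66328908e-01,
        -1.57443066e-01],
       [ 0.00000000e+00,  0.00000000e+00,  0.00000000e+00,
         1.00000000e+00]])}
```

View pics/scene0.png

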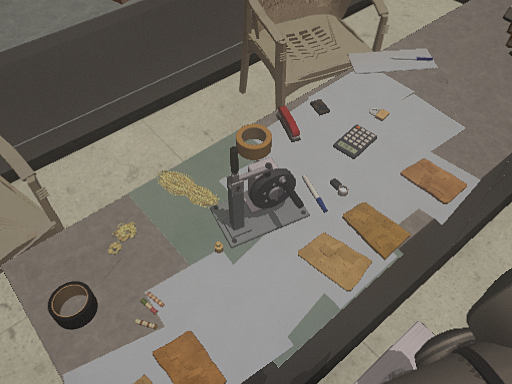

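View pics/top0.png

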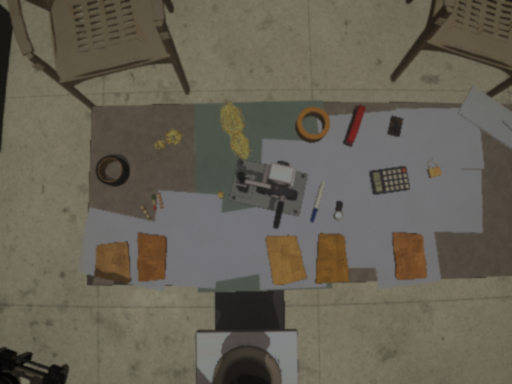

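View pics/wrist0.png

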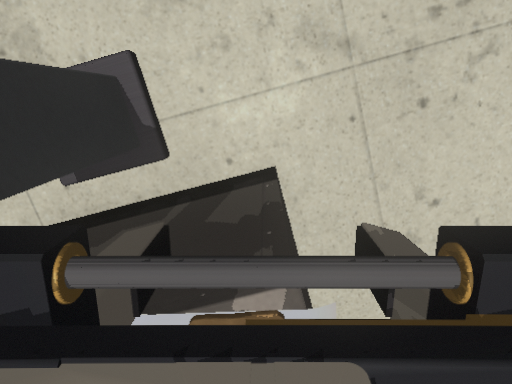

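The stand is at about (269,187) in the top picture and (262,190) in the scene picture. I'll crop and enlarge both.

```bash
cat > h.py <<'E'
import numpy as np, cv2
from cell import robot
def K(c): return np.array([[c["fx"],0,c["cx"]],[0,c["fy"],c["cy"]],[0,0,1.]])
def D(c): return np.array([c["k1"],0,0,0.])
def ray(c,uv,pose=None):
    n=cv2.undistortPoints(np.array([[uv]],float),K(c),D(c)).ravel()
    d=np.array([n[0],n[1],1.])
    if "rvec" in c:
        R=cv2.Rodrigues(c["rvec"])[0]; return -R.T@c["tvec"], R.T@d
    T=pose@c["hand_eye"]; return T[:3,3],T[:3,:3]@d
def plane(c,uv,z,pose=None):
    o,d=ray(c,uv,pose); return o+d*(z-o[2])/d[2]
def tri(a,b):
    (o1,d1),(o2,d2)=a,b
    t=np.linalg.lstsq(np.c_[d1,-d2],o2-o1,rcond=None)[0]
    p,q=o1+t[0]*d1,o2+t[1]*d2; return (p+q)/2,np.linalg.norm(p-q)
def proj(c,P,pose=None):
    P=np.atleast_2d(np.array(P,float))
    if "rvec" in c: return cv2.projectPoints(P,c["rvec"],c["tvec"],K(c),D(c))[0][:,0]
    T=np.linalg.inv(pose@c["hand_eye"]); return cv2.projectPoints(P,cv2.Rodrigues(T[:3,:3])[0],T[:3,3],K(c),D(c))[0][:,0]
def pose(s):
    r,p,y=s["tool_rot"]
    from scipy.spatial.transform import Rotation as Ro
    T=np.eye(4);T[:3,:3]=Ro.from_euler('xyz',[r,p,y]).as_matrix();T[:3,3]=s["tool_pos"];return T
E
python3 - <<'E'
from h import *
a=cv2.imread("pics/top0.png")[145:240,210:360];cv2.imwrite("pics/topc.png",cv2.resize(a,None,fx=5,fy=5,interpolation=cv2.INTER_CUBIC))
a=cv2.imread("pics/scene0.png")[130:250,200:360];cv2.imwrite("pics/scenec.png",cv2.resize(a,None,fx=5,fy=5,interpolation=cv2.INTER_CUBIC))
c=robot.read_camera("top")
print(proj(c,[[0,0,0],[.5,0,0],[.5,.2,0]]), plane(c,(269,187),0.012))
E
```

```text
[[247.3891519  379.12520588]
 [245.39530674 219.35823766]
 [182.75030199 220.11062274]] [ 0.60126102 -0.07635432  0.012     ]
```

View pics/topc.png

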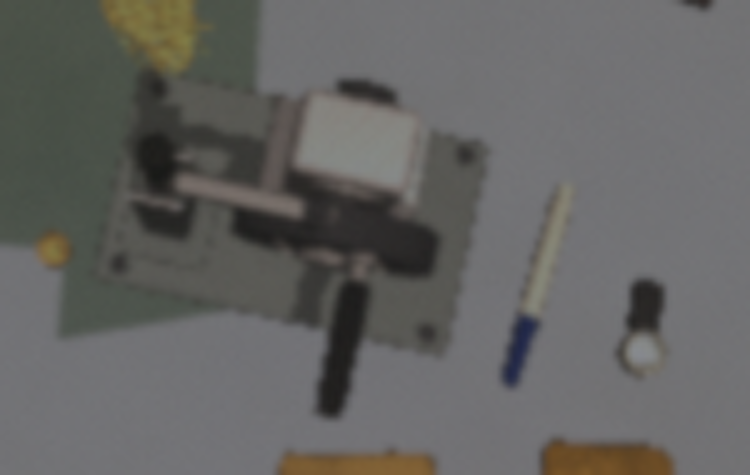

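View pics/scenec.png

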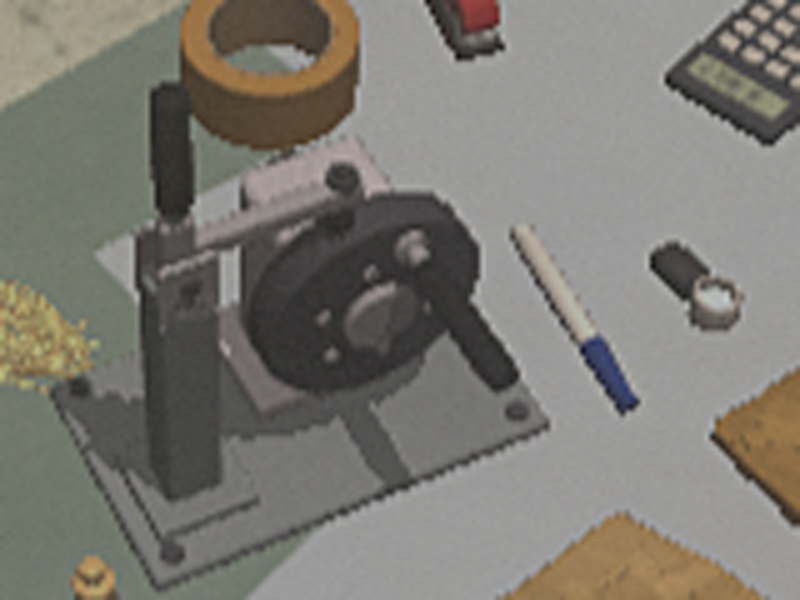

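```bash
cat > m.py <<'E'
from h import *
T=robot.read_camera("top");S=robot.read_camera("scene")
t=lambda u,v:((u+.5)/5-.5+210,(v+.5)/5-.5+145)
s=lambda u,v:((u+.5)/5-.5+200,(v+.5)/5-.5+130)
L=np.array([[.09,.14],[.09,-.09],[-.05,-.09],[-.05,.14]])
W=np.array([plane(T,t(*p),.012)[:2] for p in[(143,66),(492,140),(442,356),(98,276)]])
W2=np.array([plane(S,s(*p),.012)[:2] for p in[(52,392),(549,427),(158,588)]])
def fit(L,W):
    a=L-L.mean(0);b=W-W.mean(0);th=np.arctan2((a[:,0]*b[:,1]-a[:,1]*b[:,0]).sum(),(a*b).sum())
    R=np.array([[np.cos(th),-np.sin(th)],[np.sin(th),np.cos(th)]]);o=W.mean(0)-R@L.mean(0)
    return th,o,np.linalg.norm(L@R.T+o-W,axis=1)
print(fit(L,W));print(fit(L[[0,2,3]],W2))
th,o,_=fit(np.r_[L,L[[0,2,3]]],np.r_[W,W2]);print(np.degrees(th),o)
R=np.array([[np.cos(th),-np.sin(th)],[np.sin(th),np.cos(th)]])
for n,a,b in[("handle tip",(331,412),(507,380)),("handle root",(357,285),(425,280)),("clamp handle top",(158,152),(171,92))]:
    p,e=tri(ray(T,t(*a)),ray(S,s(*b)));print(n,p,e,R.T@(p[:2]-o))
E
python3 m.py
```

```text
(np.float64(-0.23366699345642072), array([ 0.57810115, -0.09403103]), array([0.00163516, 0.00124173, 0.00363359, 0.00348582]))
(np.float64(-0.2354310599851335), array([ 0.57406542, -0.09281991]), array([0.00319161, 0.00341206, 0.00236558]))
-13.305748499988079 [ 0.57647334 -0.0935484 ]
handle tip [ 0.47466027 -0.08749202  0.15073518] 0.0017127836369200853 [-0.10047384 -0.01753822]
handle root [ 0.54547431 -0.10315625  0.14429598] 0.00013492059821250038 [-0.02795567 -0.01648428]
clamp handle top [0.59971622 0.00181528 0.29666678] 1.9313493949088056e-05 [0.00067123 0.098153  ]
```

```bash
python3 -m crank '{"claw":[0,0,0,0,0,0,0,0],"delta_pos":[[-12.3,-5.3,-1.2],[-12.3,-5.3,-1.2],[-12.3,-5.3,-1.2],[-12.3,-5.3,-1.2],[-12.3,-5.3,-1.2],[-12.3,-5.3,-1.2],[-12.3,-5.3,-1.2],[-12.3,-5.3,-1.2]],"roll":[-0.28,-0.28,-0.28,-0.28,-0.28,-0.28,-0.28,-0.28]}' 30
cat > go.py <<'E'
# usage: go.py sx sy z : commanded-independent delta (tool units) from measured pose to stand-frame target
import sys
from h import *
th=np.radians(-13.3);o=np.array([.5765,-.0935]);R=np.array([[np.cos(th),-np.sin(th)],[np.sin(th),np.cos(th)]])
s=robot.observe();P=pose(s);p=P[:3,3]
print("t",round(s["time"],2),"stand pos",(R.T@(p[:2]-o)).round(4),p[2].round(4),"yaw",np.degrees(s["tool_rot"]).round(2),"F stand",(R.T@s["contact_force"][:2]).round(2),s["contact_force"][2].round(2),"open",round(s["opening"],4))
a=[float(x)/1000 for x in sys.argv[1:]]
for i in range(0,len(a),3):
    w=np.r_[o+R@np.array(a[i:i+2]),a[i+2]]
    print("world",w.round(3),"units",(P[:3,:3].T@(w-p)/.025).round(2))
E
python3 go.py -110 20 255 0 57 255
```

```text
time: 0.97
tool_pos: [0.3976, 0.2997, 0.2568]
tool_rot: [3.141, 0.0, 2.909]
contact_force: [0.6, 0.5, -0.3]
opening: 0.0425
t 0.97 stand pos [-0.2645  0.3415] 0.2568 yaw [1.7998e+02 1.0000e-02 1.6668e+02] F stand [0.52 0.61] -0.35 open 0.0425
world [ 0.474 -0.049  0.255] units [ -6.19 -12.86   0.07]
world [ 0.59  -0.038  0.255] units [-10.59 -11.38   0.07]
```

```bash
python3 -m crank '{"claw":[0,0,0,0,0,0,0,0],"delta_pos":[[-5.7,-11.6,0.1],[-5.7,-11.6,0.1],[-5.7,-11.6,0.1],[-5.7,-11.6,0.1],[-5.7,-11.6,0.1],[-5.7,-11.6,0.1],[-5.7,-11.6,0.1],[-5.7,-11.6,0.1]],"roll":[0,0,0,0,0,0,0,0]}'
python3 go.py 0 52 255
python3 - <<'E'
from h import *
for n in("scene","wrist"): cv2.imwrite(f"pics/{n}1.png",robot.read_camera(n)["color"])
a=cv2.imread("pics/scene1.png")[100:260,190:370];cv2.imwrite("pics/scene1c.png",cv2.resize(a,None,fx=3.5,fy=3.5))
E
```

```text
time: 1.63
tool_pos: [0.4685, -0.0168, 0.254]
tool_rot: [-3.141, 0.001, 2.908]
contact_force: [0.7, -0.1, 0.2]
opening: 0.0005
t 1.63 stand pos [-0.1228  0.0498] 0.254 yaw [-1.7997e+02  4.0000e-02  1.6660e+02] F stand [0.74 0.09] 0.23 open 0.0005
world [ 0.588 -0.043  0.255] units [-4.91  0.1  -0.04]
```

View pics/scene1c.png

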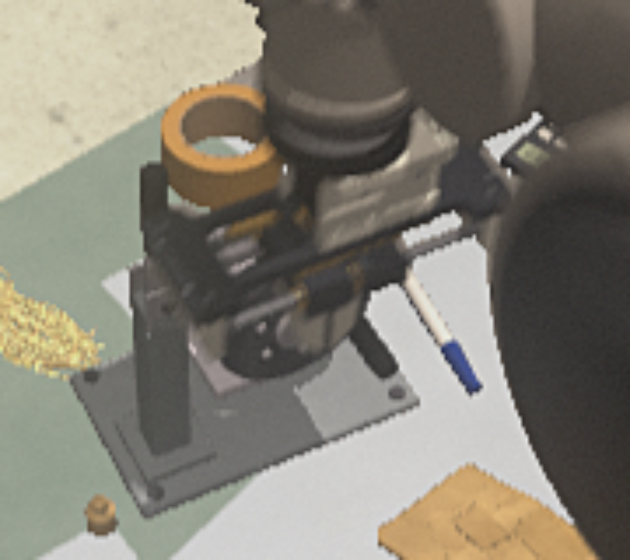

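View pics/wrist1.png

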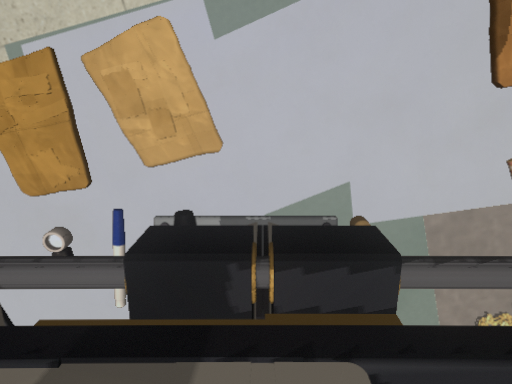

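```bash
python3 -m crank '{"claw":[0,0,0,0,0,0,0,0],"delta_pos":[[-1.5,0,-0.3],[-3,0,-0.3],[-4.2,0,-0.3],[-4.9,0,-0.3],[-4.9,0,-0.3],[-4.9,0.3,-0.3],[-4.9,0.6,-0.3],[-4.9,0.8,-0.3]],"roll":[0,0,0,0,0,0,0,0]}'
python3 go.py 0 130 262
```

```text
time: 2.4
tool_pos: [0.5913, -0.0209, 0.2618]
tool_rot: [3.142, -0.0, 2.91]
contact_force: [1.0, -1.2, -1.5]
opening: 0.0007
t 2.4 stand pos [-0.0023  0.0741] 0.2618 yaw [ 1.7999e+02 -1.0000e-02  1.6673e+02] F stand [ 1.28 -0.92] -1.51 open 0.0007
world [0.606 0.033 0.262] units [-0.09  2.24 -0.01]
```

```bash
python3 -m crank '{"claw":[0,0,0,0,0,0,0,0],"delta_pos":[[0,0.4,0],[0,0.8,0],[0,1.2,0],[0,1.6,0],[0,2.0,0],[0,2.3,0],[0,2.6,0],[0,2.8,-0.4]],"roll":[0,0,0,0,0,0,0,0]}'
python3 go.py 0 130 262
python3 - <<'E'
from h import *
for n in("scene",): cv2.imwrite(f"pics/{n}2.png",robot.read_camera(n)["color"])
a=cv2.imread("pics/scene2.png")[100:260,190:370];cv2.imwrite("pics/scene2c.png",cv2.resize(a,None,fx=3.5,fy=3.5))
E
```

```text
time: 3.07
tool_pos: [0.6076, 0.0471, 0.2696]
tool_rot: [3.142, -0.004, 2.91]
contact_force: [0.2, -0.2, 0.8]
opening: 0.0005
t 3.07 stand pos [-0.0021  0.1439] 0.2696 yaw [180.    -0.21 166.72] F stand [ 0.22 -0.18] 0.76 open 0.0005
world [0.606 0.033 0.262] units [-0.08 -0.56  0.31]
```

View pics/scene2c.png

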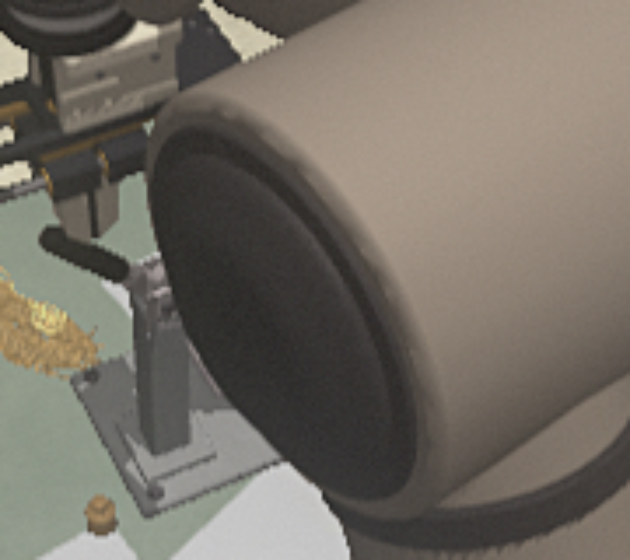

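The clamp handle has swung over and lies to the left, around (80,250) in the crop. Next I'll retreat and go above the crank.

```bash
python3 -m crank '{"claw":[0,0,0.3,1,1,1,1,1],"delta_pos":[[1.5,0,-0.4],[3.2,0,-0.4],[3.3,-1.4,-0.4],[3.3,-2.9,0],[3.3,-4.3,0.3],[3.3,-5.7,0.8],[3.3,-6.4,1],[3.3,-6.4,1]],"roll":[0,0,0,0,0,0,0,0]}'
python3 go.py -85 -17 200
python3 - <<'E'
from h import *
for n in("scene","wrist","top"): cv2.imwrite(f"pics/{n}3.png",robot.read_camera(n)["color"])
a=cv2.imread("pics/scene3.png")[100:260,190:370];cv2.imwrite("pics/scene3c.png",cv2.resize(a,None,fx=3.5,fy=3.5))
E
```

```text
time: 3.78
tool_pos: [0.4899, -0.0939, 0.2453]
tool_rot: [-3.141, -0.002, 2.905]
contact_force: [-0.4, 0.4, -1.2]
opening: 0.0357
t 3.78 stand pos [-0.0842 -0.0204] 0.2453 yaw [-1.7996e+02 -1.0000e-01  1.6645e+02] F stand [-0.46  0.3 ] -1.17 open 0.0357
world [ 0.49 -0.09  0.2 ] units [0.03 0.14 1.81]
```

View pics/scene3c.png

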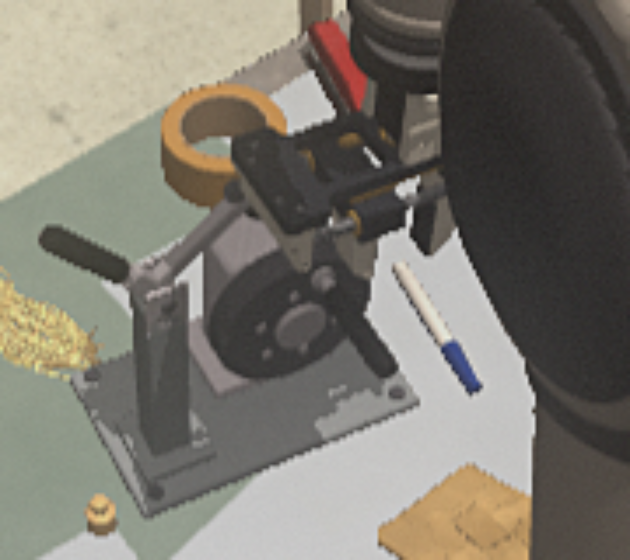

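View pics/wrist3.png

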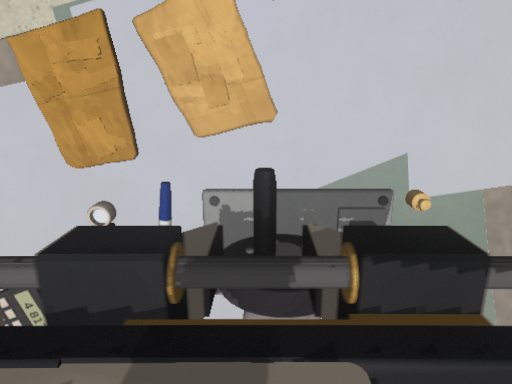

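```bash
cat > cl.py <<'E'
from h import *
th=np.radians(-13.3);o=np.array([.5765,-.0935]);R=np.array([[np.cos(th),-np.sin(th)],[np.sin(th),np.cos(th)]])
w=lambda x,y,z:np.r_[o+R@np.array([x,y]),z]
S=robot.read_camera("scene")
for a in(0,.5,.7,.9,1.1,1.3,1.45):
    h=proj(S,[w(0,.1+r*np.sin(-0+a)*1,.185+r*np.cos(a)) for r in(.04,.110)]); f=proj(S,w(0,.1-.1*np.cos(a),.185+.1*np.sin(a)))
    print(a,((h-[190,100])*3.5).round(0).tolist(),((f-[190,100])*3.5).round(0).tolist())
E
python3 cl.py
```

```text
0 [[155.0, 250.0], [151.0, 172.0]] [[292.0, 240.0]]
0.5 [[127.0, 265.0], [71.0, 216.0]] [[278.0, 196.0]]
0.7 [[118.0, 274.0], [44.0, 240.0]] [[263.0, 184.0]]
0.9 [[110.0, 283.0], [23.0, 266.0]] [[244.0, 176.0]]
1.1 [[105.0, 292.0], [7.0, 293.0]] [[219.0, 172.0]]
1.3 [[101.0, 301.0], [-1.0, 319.0]] [[192.0, 174.0]]
1.45 [[100.0, 307.0], [-3.0, 337.0]] [[170.0, 178.0]]
```

The clamp is only at about 0.65–0.7 rad: the handle end is at (45,237) and the projection for 0.7 gives (44,240). It needs another push.

```bash
python3 -m crank '{"claw":[0,0,0,0,0,0,0,0],"delta_pos":[[0.3,1,-1.2],[0.3,2.5,-1.6],[0.3,4,-1.6],[0.3,5.3,-1.6],[0.3,6,-1.6],[0,6,-1.6],[-1,6,-1.6],[-2,6,-1.6]],"roll":[0,0,0,0,0,0,0,0]}'
python3 go.py 0 130 280 0 175 240; python3 - <<'E'
from h import *
for n in("scene","top"): cv2.imwrite(f"pics/{n}4.png",robot.read_camera(n)["color"])
a=cv2.imread("pics/scene4.png")[100:260,190:370];cv2.imwrite("pics/scene4c.png",cv2.resize(a,None,fx=3.5,fy=3.5))
E
```

```text
time: 4.65
tool_pos: [0.5749, 0.0446, 0.2874]
tool_rot: [3.141, 0.002, 2.912]
contact_force: [0.1, -0.2, 1.1]
opening: 0.0078
t 4.65 stand pos [-0.0333  0.1341] 0.2874 yaw [1.7999e+02 9.0000e-02 1.6687e+02] F stand [ 0.14 -0.16] 1.13 open 0.0078
world [0.606 0.033 0.28 ] units [-1.33 -0.17  0.3 ]
world [0.617 0.077 0.24 ] units [-1.33  1.63  1.9 ]
```

View pics/scene4c.png

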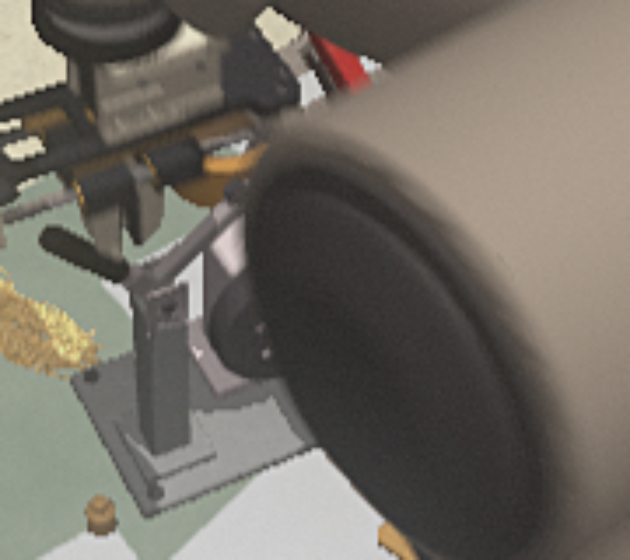

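```bash
python3 -m crank '{"claw":[0,0,0,0,0,0,0,0],"delta_pos":[[-0.7,0,0],[-1.3,0,0.2],[-1.3,0.4,0.5],[-1.3,0.7,0.8],[-1.3,1.0,1.1],[-1.3,1.4,1.4],[-1.3,1.7,1.6],[-1.3,1.9,1.8]],"roll":[0,0,0,0,0,0,0,0]}'
python3 go.py 0 130 280 0 175 240; python3 - <<'E'
from h import *
for n in("scene",): cv2.imwrite(f"pics/{n}5.png",robot.read_camera(n)["color"])
a=cv2.imread("pics/scene5.png")[100:260,190:370];cv2.imwrite("pics/scene5c.png",cv2.resize(a,None,fx=3.5,fy=3.5))
E
```

```text
time: 5.42
tool_pos: [0.6165, 0.0838, 0.2409]
tool_rot: [3.141, -0.0, 2.911]
contact_force: [-0.7, -0.3, 0.2]
opening: 0.0001
t 5.42 stand pos [-0.0019  0.1817] 0.2409 yaw [ 1.7999e+02 -3.0000e-02  1.6676e+02] F stand [-0.58 -0.43] 0.24 open 0.0001
world [0.606 0.033 0.28 ] units [-0.07 -2.07 -1.56]
world [0.617 0.077 0.24 ] units [-0.08 -0.27  0.04]
```

View pics/scene5c.png

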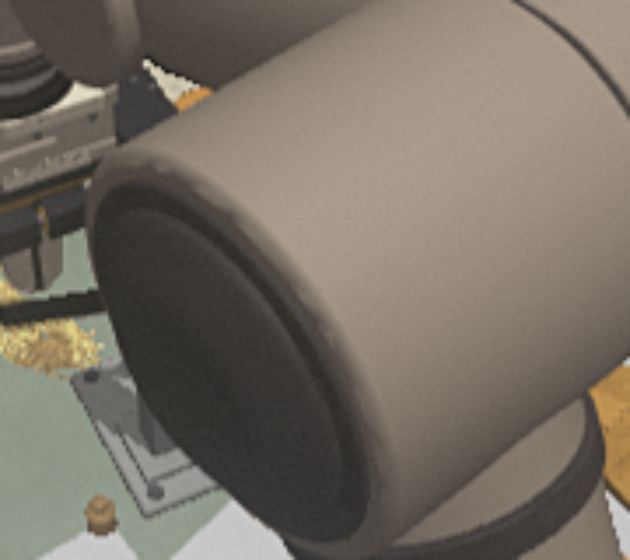

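```bash
python3 -m crank '{"claw":[0,0,0.3,1,1,1,1,1],"delta_pos":[[1.2,0,-1.2],[2.8,0,-1.6],[3.4,-1.2,-1.6],[3.4,-2.8,-1.6],[3.4,-4.4,-1],[3.4,-6,-0.5],[3.4,-7.5,0.2],[3.4,-8,0.6]],"roll":[0,0,0,0,0,0,0,0]}'
python3 go.py -85 -17 200;  python3 - <<'E'
from h import *
for n in("scene","wrist"): cv2.imwrite(f"pics/{n}6.png",robot.read_camera(n)["color"])
a=cv2.imread("pics/scene6.png")[100:260,190:370];cv2.imwrite("pics/scene6c.png",cv2.resize(a,None,fx=3.5,fy=3.5))
E
```

```text
time: 6.13
tool_pos: [0.4864, -0.0966, 0.2256]
tool_rot: [-3.14, -0.0, 2.907]
contact_force: [0.3, 0.9, -0.4]
opening: 0.0359
t 6.13 stand pos [-0.087  -0.0237] 0.2256 yaw [-1.7991e+02 -3.0000e-02  1.6653e+02] F stand [0.09 0.95] -0.37 open 0.0359
world [ 0.49 -0.09  0.2 ] units [-0.08  0.27  1.02]
```

View pics/scene6c.png

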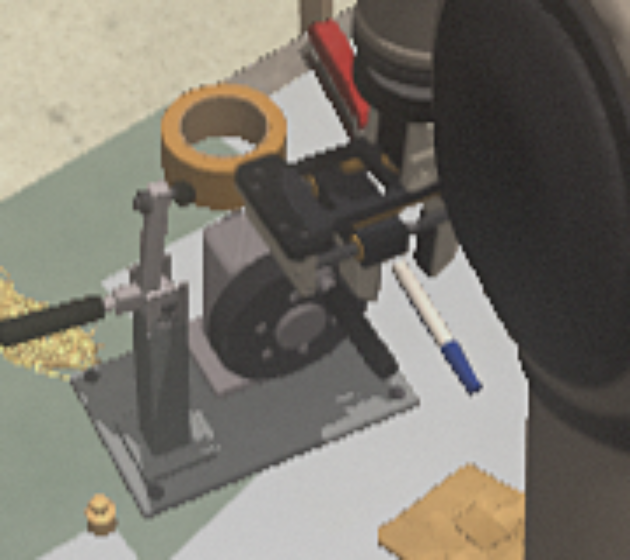

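View pics/wrist6.png

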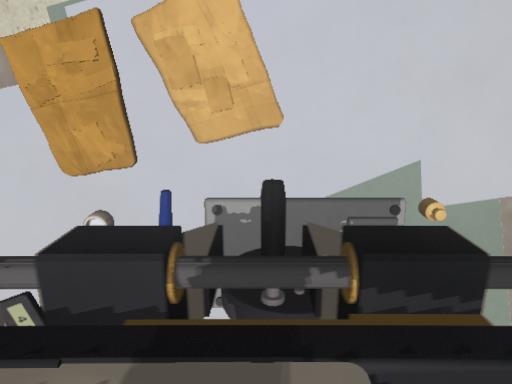

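The clamp is fully open, with the handle end at (0,335). I'll measure the crank's lateral position from the wrist picture, where its axis is around column 273.

```bash
python3 - <<'E'
from h import *
th=np.radians(-13.3);o=np.array([.5765,-.0935]);R=np.array([[np.cos(th),-np.sin(th)],[np.sin(th),np.cos(th)]])
s=robot.observe();c=robot.read_camera("wrist")
for uv in[(273,185),(272,240)]:
    p=plane(c,uv,.151,pose(s));print(p,R.T@(p[:2]-o))
    p=pose(s)[:3,:3].T@(p-s["tool_pos"]);print("tool",p)
E
```

```text
[ 0.47776539 -0.08428403  0.151     ] [-0.09820657 -0.01374508]
tool [0.01075286 0.0082329  0.07413204]
[ 0.51762771 -0.09430899  0.151     ] [-0.05710716 -0.01433085]
tool [-0.03034851  0.00782303  0.07401064]
```

```bash
python3 -m crank '{"claw":[1,1,1,1,1,0.2,0,0],"delta_pos":[[0,0.33,0],[0,0.33,1],[0,0.33,2.2],[0,0.33,3.3],[0,0.33,3.7],[0,0.33,3.7],[0,0.33,3.7],[0,0.33,3.7]],"roll":[0,0,0,0,0,0,0,0]}' 30
python3 -m crank '{"claw":[0,0,0,0,0,0,0,0],"delta_pos":[[0,0,0],[0,0,0],[0,0,0],[0,0,0],[0,0,0],[0,0,0],[0,0,0],[0,0,0]],"roll":[0,0,0,0,0,0,0,0]}'
python3 go.py -85 -17 133;  python3 - <<'E'
from h import *
for n in("scene","wrist"): cv2.imwrite(f"pics/{n}7.png",robot.read_camera(n)["color"])
a=cv2.imread("pics/scene7.png")[100:260,190:370];cv2.imwrite("pics/scene7c.png",cv2.resize(a,None,fx=3.5,fy=3.5))
E
```

```text
time: 6.95
tool_pos: [0.4913, -0.0841, 0.1355]
tool_rot: [-3.142, 0.003, 2.911]
contact_force: [1.0, 0.4, 0.5]
opening: 0.0704
time: 7.62
tool_pos: [0.4894, -0.0868, 0.134]
tool_rot: [-3.138, -0.0, 2.91]
contact_force: [-3.4, -8.5, 2.1]
opening: 0.0172
t 7.62 stand pos [-0.0863 -0.0135] 0.134 yaw [-1.7980e+02 -2.0000e-02  1.6671e+02] F stand [-1.37 -9.07] 2.11 open 0.0172
world [ 0.49  -0.09   0.133] units [-0.05 -0.14  0.04]
```

View pics/scene7c.png

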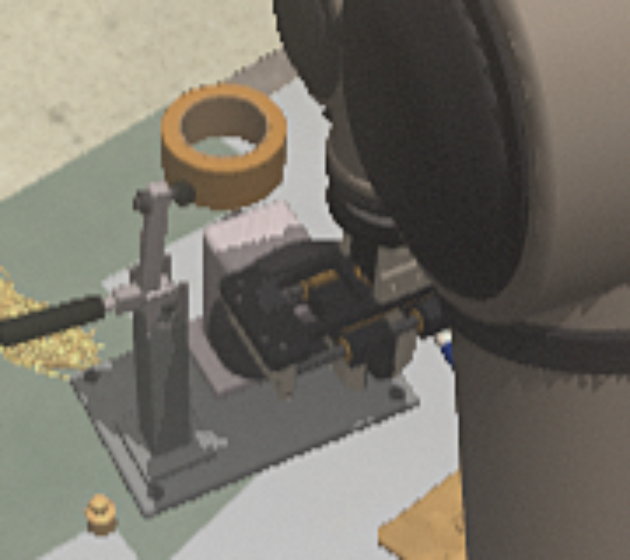

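View pics/wrist7.png

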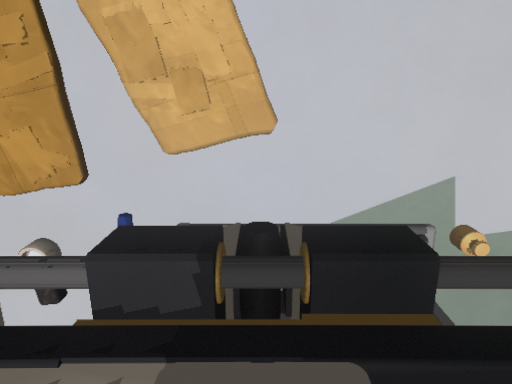

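Gripped, with the opening at 17 mm. I'll work out the circle's rows in 45° per call and read the force while moving.

```bash
python3 - <<'E'
import numpy as np
for s in range(18,378,45):
    a=np.radians(s);print(s,[[0,round(float(-1.8*(np.sin(b)-np.sin(a))),2),round(float(-1.8*(np.cos(b)-np.cos(a))),2)] for b in a+np.radians(45)*np.arange(1,9)/8])
E
cat > log.py <<'E'
from h import *
import json
th=np.radians(-13.3);o=np.array([.5765,-.0935]);R=np.array([[np.cos(th),-np.sin(th)],[np.sin(th),np.cos(th)]])
import sys
s=robot.observe();q=R.T@(s["tool_pos"][:2]-o);F=R.T@s["contact_force"][:2]
y,z=q[1],s["tool_pos"][2]+.019-.110
a=np.arctan2(-y,z);t=np.array([-np.cos(a),-np.sin(a)]);r=np.array([-np.sin(a),np.cos(a)])
f=np.array([F[1],s["contact_force"][2]])
d=dict(t=s["time"],x=q[0],y=y,z=z,a=np.degrees(a),Ft=f@t,Fr=f@r,Fx=F[0],op=s["opening"],dir=sys.argv[1],r=np.hypot(y,z))
d={k:(round(float(v),4) if k!='dir' else v) for k,v in d.items()};print(d);open("log.txt","a").write(json.dumps(d)+"\n")
E
```

```text
18 [[0, -0.17, 0.06], [0, -0.32, 0.14], [0, -0.47, 0.24], [0, -0.61, 0.34], [0, -0.74, 0.46], [0, -0.86, 0.6], [0, -0.96, 0.74], [0, -1.05, 0.89]]
63 [[0, -0.07, 0.16], [0, -0.13, 0.33], [0, -0.17, 0.5], [0, -0.19, 0.68], [0, -0.2, 0.85], [0, -0.18, 1.03], [0, -0.15, 1.2], [0, -0.11, 1.37]]
108 [[0, 0.06, 0.17], [0, 0.14, 0.32], [0, 0.24, 0.47], [0, 0.34, 0.61], [0, 0.46, 0.74], [0, 0.6, 0.86], [0, 0.74, 0.96], [0, 0.89, 1.05]]
153 [[0, 0.16, 0.07], [0, 0.33, 0.13], [0, 0.5, 0.17], [0, 0.68, 0.19], [0, 0.85, 0.2], [0, 1.03, 0.18], [0, 1.2, 0.15], [0, 1.37, 0.11]]
198 [[0, 0.17, -0.06], [0, 0.32, -0.14], [0, 0.47, -0.24], [0, 0.61, -0.34], [0, 0.74, -0.46], [0, 0.86, -0.6], [0, 0.96, -0.74], [0, 1.05, -0.89]]
243 [[0, 0.07, -0.16], [0, 0.13, -0.33], [0, 0.17, -0.5], [0, 0.19, -0.68], [0, 0.2, -0.85], [0, 0.18, -1.03], [0, 0.15, -1.2], [0, 0.11, -1.37]]
288 [[0, -0.06, -0.17], [0, -0.14, -0.32], [0, -0.24, -0.47], [0, -0.34, -0.61], [0, -0.46, -0.74], [0, -0.6, -0.86], [0, -0.74, -0.96], [0, -0.89, -1.05]]
333 [[0, -0.16, -0.07], [0, -0.33, -0.13], [0, -0.5, -0.17], [0, -0.68, -0.19], [0, -0.85, -0.2], [0, -1.03, -0.18], [0, -1.2, -0.15], [0, -1.37, -0.11]]
```

```bash
python3 -m crank '{"claw":[0,0,0,0,0,0,0,0],"delta_pos":[[0,-0.29,0.06],[0,-0.44,0.14],[0,-0.59,0.24],[0,-0.73,0.34],[0,-0.86,0.46],[0,-0.98,0.6],[0,-1.08,0.74],[0,-1.17,0.89]],"roll":[0,0,0,0,0,0,0,0]}'; python3 log.py cw
```

```text
time: 8.38
tool_pos: [0.483, -0.1136, 0.1116]
tool_rot: [3.142, -0.0, 2.909]
contact_force: [-1.6, 2.9, 5.7]
opening: 0.0168
{'t': 8.3833, 'x': -0.0864, 'y': -0.0411, 'z': 0.0206, 'a': 63.3688, 'Ft': -6.16, 'Fr': 0.338, 'Fx': -2.2209, 'op': 0.0168, 'dir': 'cw', 'r': 0.0459}
```

```bash
python3 -m crank '{"claw":[0,0,0,0,0,0,0,0],"delta_pos":[[0,-0.07,0.16],[0,-0.13,0.33],[0,-0.17,0.5],[0,-0.19,0.68],[0,-0.2,0.85],[0,-0.18,1.03],[0,-0.15,1.2],[0,-0.11,1.37]],"roll":[0,0,0,0,0,0,0,0]}'; python3 log.py cw
python3 -m crank '{"claw":[0,0,0,0,0,0,0,0],"delta_pos":[[0,0.06,0.17],[0,0.14,0.32],[0,0.24,0.47],[0,0.34,0.61],[0,0.46,0.74],[0,0.6,0.86],[0,0.74,0.96],[0,0.89,1.05]],"roll":[0,0,0,0,0,0,0,0]}'; python3 log.py cw
```

```text
time: 9.05
tool_pos: [0.4823, -0.1168, 0.0776]
tool_rot: [-3.14, 0.0, 2.909]
contact_force: [-4.4, 0.1, 9.8]
opening: 0.0171
{'t': 9.05, 'x': -0.0863, 'y': -0.0444, 'z': -0.0134, 'a': 106.7963, 'Ft': -9.6605, 'Fr': -1.9841, 'Fx': -4.3178, 'op': 0.0171, 'dir': 'cw', 'r': 0.0463}
time: 9.72
tool_pos: [0.4873, -0.0961, 0.0513]
tool_rot: [-3.139, 0.0, 2.909]
contact_force: [-6.3, -7.6, 8.0]
opening: 0.0173
{'t': 9.7167, 'x': -0.0862, 'y': -0.0231, 'z': -0.0397, 'a': 149.802, 'Ft': -11.6145, 'Fr': -2.4699, 'Fx': -4.3839, 'op': 0.0173, 'dir': 'cw', 'r': 0.0459}
```

```bash
python3 -m crank '{"claw":[0,0,0,0,0,0,0,0],"delta_pos":[[0,0.16,0.07],[0,0.33,0.13],[0,0.5,0.17],[0,0.68,0.19],[0,0.85,0.2],[0,1.03,0.18],[0,1.2,0.15],[0,1.37,0.11]],"roll":[0,0,0,0,0,0,0,0]}'; python3 log.py cw
```

```text
time: 10.38
tool_pos: [0.4951, -0.0631, 0.0477]
tool_rot: [-3.139, -0.001, 2.909]
contact_force: [-2.3, -9.0, -1.9]
opening: 0.0171
{'t': 10.3833, 'x': -0.0863, 'y': 0.0108, 'z': -0.0433, 'a': -165.9515, 'Ft': -9.467, 'Fr': -0.3642, 'Fx': -0.1313, 'op': 0.0171, 'dir': 'cw', 'r': 0.0447}
```

```bash
python3 -m crank '{"claw":[0,0,0,0,0,0,0,0],"delta_pos":[[0,0.17,-0.06],[0,0.32,-0.14],[0,0.47,-0.24],[0,0.61,-0.34],[0,0.74,-0.46],[0,0.86,-0.6],[0,0.96,-0.74],[0,1.05,-0.89]],"roll":[0,0,0,0,0,0,0,0]}'; python3 log.py cw
python3 -m crank '{"claw":[0,0,0,0,0,0,0,0],"delta_pos":[[0,0.07,-0.16],[0,0.13,-0.33],[0,0.17,-0.5],[0,0.19,-0.68],[0,0.2,-0.85],[0,0.18,-1.03],[0,0.15,-1.2],[0,0.11,-1.37]],"roll":[0,0,0,0,0,0,0,0]}'; python3 log.py cw
python3 -m crank '{"claw":[0,0,0,0,0,0,0,0],"delta_pos":[[0,-0.06,-0.17],[0,-0.14,-0.32],[0,-0.24,-0.47],[0,-0.34,-0.61],[0,-0.46,-0.74],[0,-0.6,-0.86],[0,-0.74,-0.96],[0,-0.89,-1.05]],"roll":[0,0,0,0,0,0,0,0]}'; python3 log.py cw
python3 -m crank '{"claw":[0,0,0,0,0,0,0,0],"delta_pos":[[0,-0.16,-0.07],[0,-0.33,-0.13],[0,-0.5,-0.17],[0,-0.68,-0.19],[0,-0.85,-0.2],[0,-1.03,-0.18],[0,-1.2,-0.15],[0,-1.37,-0.11]],"roll":[0,0,0,0,0,0,0,0]}'; python3 log.py cw
```

```text
time: 11.05
tool_pos: [0.5015, -0.0361, 0.0701]
tool_rot: [-3.141, -0.001, 2.909]
contact_force: [0.3, -4.0, -5.1]
opening: 0.0169
{'t': 11.05, 'x': -0.0862, 'y': 0.0387, 'z': -0.0209, 'a': -118.4443, 'Ft': -6.2789, 'Fr': -0.9687, 'Fx': 1.1845, 'op': 0.0169, 'dir': 'cw', 'r': 0.044}
time: 11.72
tool_pos: [0.5023, -0.0329, 0.1055]
tool_rot: [3.142, 0.0, 2.909]
contact_force: [0.2, -5.0, -5.6]
opening: 0.017
{'t': 11.7167, 'x': -0.0862, 'y': 0.0419, 'z': 0.0145, 'a': -70.9458, 'Ft': -3.7019, 'Fr': -6.3296, 'Fx': 1.3687, 'op': 0.017, 'dir': 'cw', 'r': 0.0443}
time: 12.38
tool_pos: [0.4971, -0.0546, 0.1314]
tool_rot: [3.141, 0.0, 2.909]
contact_force: [2.3, -0.9, -5.4]
opening: 0.017
{'t': 12.3833, 'x': -0.0863, 'y': 0.0196, 'z': 0.0404, 'a': -25.8923, 'Ft': -1.9935, 'Fr': -5.0083, 'Fx': 2.4257, 'op': 0.017, 'dir': 'cw', 'r': 0.0449}
time: 13.05
tool_pos: [0.4891, -0.0879, 0.1341]
tool_rot: [3.141, 0.0, 2.909]
contact_force: [1.2, 3.0, -0.1]
opening: 0.0173
{'t': 13.05, 'x': -0.0863, 'y': -0.0146, 'z': 0.0431, 'a': 18.7709, 'Ft': -2.9774, 'Fr': -1.1539, 'Fx': 0.4761, 'op': 0.0173, 'dir': 'cw', 'r': 0.0455}
```

```bash
python3 - <<'E'
import json,numpy as np
D=[json.loads(l) for l in open("log.txt")]
a=np.radians([d['a'] for d in D]);f=np.array([d['Ft'] for d in D])
A=np.c_[np.ones(len(a)),np.sin(a),np.cos(a)];c,*_=np.linalg.lstsq(A,f,rcond=None);print(c,np.hypot(c[1],c[2]),(A@c-f).round(2))
# Ft = c0 + P*sin(theta+delta): P>0
d=np.degrees(np.arctan2(c[2],c[1]));print("delta",d,"theta target",(180-d))
for s in range(378,63,-45):
    a=np.radians(s);print(s%360,[[0,round(float(-1.8*(np.sin(b)-np.sin(a))),2),round(float(-1.8*(np.cos(b)-np.cos(a))),2)] for b in a-np.radians(45)*np.arange(1,9)/8])
E
```

```text
[-6.44936453 -2.01550064  4.10141641] 4.56988614797027 [-0.25  0.1   0.61 -0.47 -0.35  0.5   0.11 -0.24]
delta 116.17022889569611 theta target 63.82977110430389
18 [[0, 0.17, -0.05], [0, 0.34, -0.08], [0, 0.52, -0.09], [0, 0.7, -0.08], [0, 0.87, -0.06], [0, 1.04, -0.02], [0, 1.21, 0.04], [0, 1.37, 0.11]]
333 [[0, 0.15, 0.09], [0, 0.3, 0.19], [0, 0.43, 0.31], [0, 0.55, 0.43], [0, 0.66, 0.57], [0, 0.75, 0.72], [0, 0.83, 0.88], [0, 0.89, 1.05]]
288 [[0, 0.05, 0.17], [0, 0.08, 0.34], [0, 0.09, 0.52], [0, 0.08, 0.7], [0, 0.06, 0.87], [0, 0.02, 1.04], [0, -0.04, 1.21], [0, -0.11, 1.37]]
243 [[0, -0.09, 0.15], [0, -0.19, 0.3], [0, -0.31, 0.43], [0, -0.43, 0.55], [0, -0.57, 0.66], [0, -0.72, 0.75], [0, -0.88, 0.83], [0, -1.05, 0.89]]
198 [[0, -0.17, 0.05], [0, -0.34, 0.08], [0, -0.52, 0.09], [0, -0.7, 0.08], [0, -0.87, 0.06], [0, -1.04, 0.02], [0, -1.21, -0.04], [0, -1.37, -0.11]]
153 [[0, -0.15, -0.09], [0, -0.3, -0.19], [0, -0.43, -0.31], [0, -0.55, -0.43], [0, -0.66, -0.57], [0, -0.75, -0.72], [0, -0.83, -0.88], [0, -0.89, -1.05]]
108 [[0, -0.05, -0.17], [0, -0.08, -0.34], [0, -0.09, -0.52], [0, -0.08, -0.7], [0, -0.06, -0.87], [0, -0.02, -1.04], [0, 0.04, -1.21], [0, 0.11, -1.37]]
```

```bash
python3 -m crank '{"claw":[0,0,0,0,0,0,0,0],"delta_pos":[[0,0.17,-0.05],[0,0.34,-0.08],[0,0.52,-0.09],[0,0.7,-0.08],[0,0.87,-0.06],[0,1.04,-0.02],[0,1.21,0.04],[0,1.37,0.11]],"roll":[0,0,0,0,0,0,0,0]}'; python3 log.py ccw
python3 -m crank '{"claw":[0,0,0,0,0,0,0,0],"delta_pos":[[0,0.15,0.09],[0,0.3,0.19],[0,0.43,0.31],[0,0.55,0.43],[0,0.66,0.57],[0,0.75,0.72],[0,0.83,0.88],[0,0.89,1.05]],"roll":[0,0,0,0,0,0,0,0]}'; python3 log.py ccw
python3 -m crank '{"claw":[0,0,0,0,0,0,0,0],"delta_pos":[[0,0.05,0.17],[0,0.08,0.34],[0,0.09,0.52],[0,0.08,0.7],[0,0.06,0.87],[0,0.02,1.04],[0,-0.04,1.21],[0,-0.11,1.37]],"roll":[0,0,0,0,0,0,0,0]}'; python3 log.py ccw
python3 -m crank '{"claw":[0,0,0,0,0,0,0,0],"delta_pos":[[0,-0.09,0.15],[0,-0.19,0.3],[0,-0.31,0.43],[0,-0.43,0.55],[0,-0.57,0.66],[0,-0.72,0.75],[0,-0.88,0.83],[0,-1.05,0.89]],"roll":[0,0,0,0,0,0,0,0]}'; python3 log.py ccw
```

```text
time: 13.72
tool_pos: [0.4966, -0.0568, 0.1319]
tool_rot: [-3.137, 0.0, 2.909]
contact_force: [-5.1, -10.1, 6.3]
opening: 0.0173
{'t': 13.7167, 'x': -0.0862, 'y': 0.0174, 'z': 0.0409, 'a': -23.0398, 'Ft': 12.5434, 'Fr': 1.4939, 'Fx': -2.6137, 'op': 0.0173, 'dir': 'ccw', 'r': 0.0444}
time: 14.38
tool_pos: [0.5022, -0.0337, 0.1061]
tool_rot: [-3.14, 0.001, 2.909]
contact_force: [-4.8, -1.7, 10.2]
opening: 0.017
{'t': 14.3833, 'x': -0.0861, 'y': 0.0411, 'z': 0.0151, 'a': -69.7822, 'Ft': 10.5517, 'Fr': 1.004, 'Fx': -4.2446, 'op': 0.017, 'dir': 'ccw', 'r': 0.0438}
time: 15.05
tool_pos: [0.5018, -0.0353, 0.0715]
tool_rot: [3.141, 0.001, 2.909]
contact_force: [-1.3, 3.7, 6.1]
opening: 0.017
{'t': 15.05, 'x': -0.0861, 'y': 0.0394, 'z': -0.0195, 'a': -116.3576, 'Ft': 6.9034, 'Fr': 0.2894, 'Fx': -2.1064, 'op': 0.017, 'dir': 'ccw', 'r': 0.044}
time: 15.72
tool_pos: [0.4955, -0.0615, 0.0481]
tool_rot: [3.142, -0.0, 2.909]
contact_force: [0.7, 4.2, 0.7]
opening: 0.0171
{'t': 15.7167, 'x': -0.0862, 'y': 0.0125, 'z': -0.0429, 'a': -163.6945, 'Ft': 4.22, 'Fr': 0.5274, 'Fx': -0.2802, 'op': 0.0171, 'dir': 'ccw', 'r': 0.0447}
```

```bash
python3 -m crank '{"claw":[0,0,0,0,0,0,0,0],"delta_pos":[[0,-0.17,0.05],[0,-0.34,0.08],[0,-0.52,0.09],[0,-0.7,0.08],[0,-0.87,0.06],[0,-1.04,0.02],[0,-1.21,-0.04],[0,-1.37,-0.11]],"roll":[0,0,0,0,0,0,0,0]}'; python3 log.py ccw
python3 -m crank '{"claw":[0,0,0,0,0,0,0,0],"delta_pos":[[0,-0.15,-0.09],[0,-0.3,-0.19],[0,-0.43,-0.31],[0,-0.55,-0.43],[0,-0.66,-0.57],[0,-0.75,-0.72],[0,-0.83,-0.88],[0,-0.89,-1.05]],"roll":[0,0,0,0,0,0,0,0]}'; python3 log.py ccw
python3 -m crank '{"claw":[0,0,0,0,0,0,0,0],"delta_pos":[[0,-0.05,-0.17],[0,-0.08,-0.34],[0,-0.09,-0.52],[0,-0.08,-0.7],[0,-0.06,-0.87],[0,-0.02,-1.04],[0,0.04,-1.21],[0,0.11,-1.37]],"roll":[0,0,0,0,0,0,0,0]}'; python3 log.py ccw
python3 - <<'E'
import json,numpy as np
D=[json.loads(l) for l in open("log.txt")]
for k in(['cw'],['ccw'],['cw','ccw']):
    E=[d for d in D if d['dir'] in k]
    a=np.radians([d['a'] for d in E]);f=np.array([d['Ft'] for d in E]);s=np.array([1 if d['dir']=='cw' else -1 for d in E])
    A=np.c_[s,np.sin(a),np.cos(a)];c,*_=np.linalg.lstsq(A,f,rcond=None);d=np.degrees(np.arctan2(c[2],c[1]))
    print(k,c.round(2),"amp",np.hypot(c[1],c[2]).round(2),"target",180-d,(A@c-f).round(2))
y=np.array([d['y'] for d in D]);z=np.array([d['z'] for d in D])
M=np.c_[2*y,2*z,np.ones(len(y))];q=np.linalg.lstsq(M,y*y+z*z,rcond=None)[0];print("centre",q[:2],np.sqrt(q[2]+q[0]**2+q[1]**2))
E
```

```text
time: 16.38
tool_pos: [0.4874, -0.0949, 0.0512]
tool_rot: [-3.141, -0.0, 2.909]
contact_force: [0.5, 0.7, -2.8]
opening: 0.0176
{'t': 16.3833, 'x': -0.0864, 'y': -0.0219, 'z': -0.0398, 'a': 151.2316, 'Ft': 2.0764, 'Fr': 2.0778, 'Fx': 0.2982, 'op': 0.0176, 'dir': 'ccw', 'r': 0.0454}
time: 17.05
tool_pos: [0.4823, -0.1163, 0.0778]
tool_rot: [-3.141, -0.0, 2.909]
contact_force: [0.1, -1.8, -4.1]
opening: 0.0172
{'t': 17.05, 'x': -0.0864, 'y': -0.0439, 'z': -0.0132, 'a': 106.781, 'Ft': 3.3719, 'Fr': 2.8507, 'Fx': 0.4986, 'op': 0.0172, 'dir': 'ccw', 'r': 0.0459}
time: 17.72
tool_pos: [0.483, -0.1134, 0.1121]
tool_rot: [-3.141, -0.0, 2.909]
contact_force: [-2.1, -3.5, -5.3]
opening: 0.0169
{'t': 17.7167, 'x': -0.0864, 'y': -0.0408, 'z': 0.0211, 'a': 62.7183, 'Ft': 6.5169, 'Fr': 1.0615, 'Fx': -1.1996, 'op': 0.0169, 'dir': 'ccw', 'r': 0.0459}
['cw'] [-6.45 -2.02  4.1 ] amp 4.57 target 63.82977110430389 [-0.25  0.1   0.61 -0.47 -0.35  0.5   0.11 -0.24]
['ccw'] [-7.05 -2.49  4.28] amp 4.95 target 59.83223305326858 [-0.58  0.31  0.48 -0.58  0.03  0.06  0.28]
['cw', 'ccw'] [-6.72 -2.25  4.15] amp 4.72 target 61.49774557578165 [-0.72 -0.42  0.17 -0.73 -0.44  0.46 -0.01 -0.54 -1.12 -0.28 -0.   -0.85
 -0.08 -0.    0.11]
centre [-1.10948392e-03  4.69483096e-05] 0.04505811967201479
```

Both directions agree: the heavy side is down at a handle angle of about 61°, and the handle is there now (about 62°). I'll let it settle and check.

```bash
python3 -m crank '{"claw":[0,0,0,0,0,0,0,0],"delta_pos":[[0,0,0],[0,0,0],[0,0,0],[0,0,0],[0,0,0],[0,0,0],[0,0,0],[0,0,0]],"roll":[0,0,0,0,0,0,0,0]}' 30
python3 log.py hold; python3 - <<'E'
from h import *
print(robot.observe()["qvel"].round(4))
for n in("scene","top"): cv2.imwrite(f"pics/{n}9.png",robot.read_camera(n)["color"])
a=cv2.imread("pics/scene9.png")[100:260,190:370];cv2.imwrite("pics/scene9c.png",cv2.resize(a,None,fx=3.5,fy=3.5))
a=cv2.imread("pics/top9.png")[145:240,210:360];cv2.imwrite("pics/top9c.png",cv2.resize(a,None,fx=5,fy=5))
E
python3 log.py hold
```

```text
time: 18.38
tool_pos: [0.4832, -0.1131, 0.112]
tool_rot: [3.141, 0.0, 2.909]
contact_force: [-4.9, -0.5, 5.2]
opening: 0.0169
{'t': 18.3833, 'x': -0.0863, 'y': -0.0406, 'z': 0.021, 'a': 62.6138, 'Ft': -3.8388, 'Fr': 3.8243, 'Fx': -4.6897, 'op': 0.0169, 'dir': 'hold', 'r': 0.0457}
[ 0.0007  0.001   0.0002 -0.0008 -0.0001  0.0013]
{'t': 18.4833, 'x': -0.0863, 'y': -0.0406, 'z': 0.021, 'a': 62.6162, 'Ft': -3.8643, 'Fr': 3.9296, 'Fx': -4.8096, 'op': 0.0171, 'dir': 'hold', 'r': 0.0457}
```

View pics/scene9c.png

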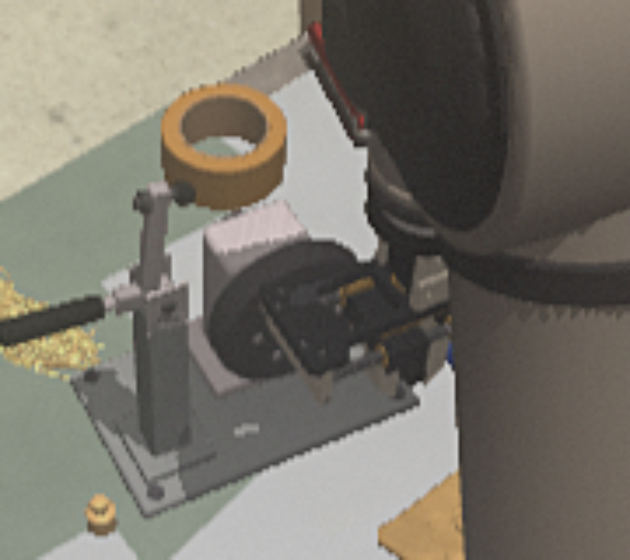

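View pics/top9c.png

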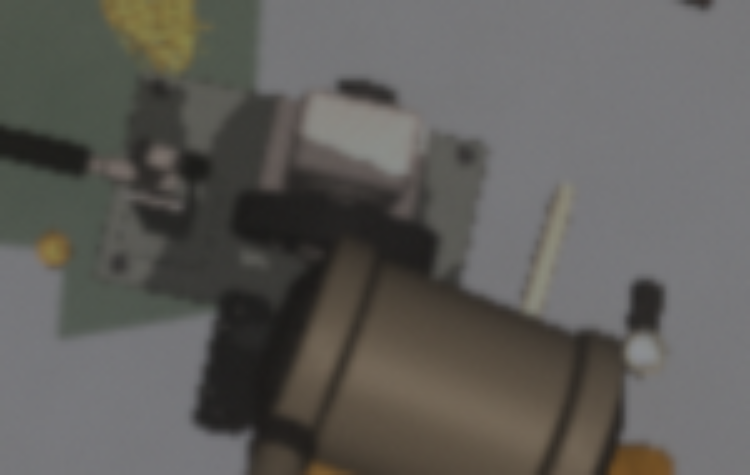

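The clamp is fully back, with its handle end at (0,335) in the scene crop. The weight at (53,250), the marker at (565,185) and the loupe at (645,350) in the top crop haven't moved. The arm is still and still gripping, so I'm handing in.

```bash
python3 -c "
from cell import robot
print(robot.hand_in())"
```

```text
the job is handed in; nothing more can be done
None
```

I opened the clamp, turned the wheel through a full circle by its crank to find the heavy side, and handed in with that side at the bottom by my force readings. No verdict was reported.

- **Clamp:** the first push left it near 0.7 rad and it did not swing on by itself. I pushed it again, and in the last pictures it matches the projected position for about 1.45 rad.
- **Heavy side:** I turned the wheel 360° clockwise, then 315° back, reading the force at the handle while it moved.
    - The fit gives a drag of 6.7 N and an imbalance of 4.7 N, both as described in the task.
    - It puts the heavy side straight down with the handle at 63.8° (clockwise) or 59.8° (counter-clockwise), 61.5° combined.
- **Final hold:** the handle is at about 62°, well inside the 20° tolerance.
    - The arm is at rest, with joint speeds under 0.002 rad/s.
    - The grip is set to 30 N and the fingers are 17 mm apart on the 18 mm sleeve. I did not measure the finger force directly.
- **Objects to leave alone:** the brass weight, the loupe and the visible end of the marker look unmoved. The arm hides the marker's blue end in the last top view.
- **Disagreements:** the circle fitted to the tool's path is centred 1.1 mm to the right of where I measured the axle. The two turning directions differ by 4° on the target angle. Neither changes the result.

The run used about 18.5 s of the 61 s allowed.

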